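# Find and seat the rocking cover of the bits tray

## Task

One of the three teal covers on the white bits tray has popped off its snap and rocks. With the fingertips press lightly near an edge of each cover in turn, from the robot's left to its right, without seating any, to feel which one rocks; only then press that one firmly in the middle until it sits flat and fully home, and finish with a fingertip still holding it down. Do not lift or pick up anything, and leave everything else on the shelf where it is.

Things in the scene. Friction and masses are not known exactly. Their poses are not given: they have to be found in the camera images.
- tray: Low white plastic bits tray, fixed, 88 (its x) x 268 (its y) x 32 mm high; origin at the centre of its underside, z up, long side along its own y, which points to the robot's left. Three square wells, centres at y = +88, 0, -88 mm, each with a cover. Round each well runs a ledge 5 mm wide, 24 mm above the shelf, on which a cover rests when home; the walls round the covers rise to 32 mm.
- well_left (a point): Middle of the left well, at ledge height (24 mm up), fixed to the tray. Hidden under the middle of every cover is a stiff snap stud 12 mm square. In two wells it is down; in the third, which changes from run to run, it has popped up and carries its cover level but 4 mm too high. That cover rocks when pressed more than about 10 mm from its middle, and mostly tips back level when let go.
- well_middle (a point): Middle of the middle well, likewise. A pressed rocking cover tips about 0.14 rad, until its edge meets the ledge (the pressed edge sinks 4 mm, the far edge rises 4 to 5 mm), at well under 1 N; then it feels firm, and the finger there stands 1 to 3 mm higher than on a firm cover. The firm covers do not tip and stop the finger at once.
- well_right (a point): Middle of the right well, likewise. A push of over about 12 N on the middle of the rocking cover drives its stud down, where it stays, and the cover then rests firm on its ledge; a lighter press (or one of under 15 N near an edge) does not.
- cover_left: The cover at the robot's left (+y) end of the tray: loose teal plastic plate 70 x 70 x 12 mm, about 60 g, with a dark 18 mm spot at the middle of its top; origin at the centre of its underside, z up, sides along the tray's x and y. One of three identical covers. Home, its underside is 24 mm and its top 36 mm above the shelf, 4 mm proud of the tray's rim; only 1 mm of play all round.
- cover_left_top (a point): Centre of the top face of the left cover.
- cover_middle: The cover at the middle of the tray: loose teal plastic plate 70 x 70 x 12 mm, about 60 g, with a dark 18 mm spot at the middle of its top; origin at the centre of its underside, z up, sides along the tray's x and y. One of three identical covers. Home, its underside is 24 mm and its top 36 mm above the shelf, 4 mm proud of the tray's rim; only 1 mm of play all round.
- cover_middle_top (a point): Centre of the top face of the middle cover.
- cover_right: The cover at the robot's right (-y) end of the tray: loose teal plastic plate 70 x 70 x 12 mm, about 60 g, with a dark 18 mm spot at the middle of its top; origin at the centre of its underside, z up, sides along the tray's x and y. One of three identical covers. Home, its underside is 24 mm and its top 36 mm above the shelf, 4 mm proud of the tray's rim; only 1 mm of play all round.
- cover_right_top (a point): Centre of the top face of the right cover.
- die_a: Bone-white die, 16 mm cube, loose; origin under its centre. Bystander.
- die_b: Second bone-white die, as the first. Bystander.
- dice_cup: Dark red hard silicone dice cup, 74 mm across, 85 mm high, standing; origin under its centre. Bystander.
- vase: Black ceramic vase, 100 mm across, 180 mm high; origin under its centre. Bystander.
- brush: Slim paint brush lying flat, 165 mm long along its x. Bystander.
- paint_pot: Small red paint pot with white cap, 32 mm across, 50 mm high. Bystander.
- varnish: Small yellow bottle with black cap, 28 mm across, 70 mm high. Bystander.
- figure_case: Clear case with a figure inside, fixed, 140 x 140 mm, 190 mm high; origin under its centre. Bystander.
Not all that is in view belongs to the job. Leave any pink or purple look-alike of the cover_right alone.

How it is judged:
On the way, in this order (a step that is already met when the one before it is completed fails the run):
1. the left cover is pressed by the fingers (over 0.8 N) while the loose cover is not yet home (its top still more than 2 mm too high) (contact force between the fingers and cover_left above 0.8 N and z of any of cover_left_top, cover_middle_top, cover_right_top in the frame of tray above 0.038 m), for 0.1 s.
2. the middle cover is pressed by the fingers (over 0.8 N) while the loose cover is not yet home (its top still more than 2 mm too high) (contact force between the fingers and cover_middle above 0.8 N and z of any of cover_left_top, cover_middle_top, cover_right_top in the frame of tray above 0.038 m), for 0.1 s.
3. the right cover is pressed by the fingers (over 0.8 N) while the loose cover is not yet home (its top still more than 2 mm too high) (contact force between the fingers and cover_right above 0.8 N and z of any of cover_left_top, cover_middle_top, cover_right_top in the frame of tray above 0.038 m), for 0.1 s.
At the end, for the whole second after the job is handed in: All three covers lie home and level (top at most 1.5 mm above its home height of 36 mm over the tray's underside, tilt under 0.035 rad), and the fingers still press, with more than 1.5 N, on the cover that was loose (the one that has moved more than 2.5 mm since the start) (z of each of cover_left_top, cover_middle_top, cover_right_top in the frame of tray below 0.0375 m and angle between each of cover_left_top, cover_middle_top, cover_right_top's own z axis and vertical below 0.035 rad and ((distance of cover_left_top from where it was at the start of the episode above 0.0025 m and contact force between the fingers and cover_left above 1.5 N) or (distance of cover_middle_top from where it was at the start of the episode above 0.0025 m and contact force between the fingers and cover_middle above 1.5 N) or (distance of cover_right_top from where it was at the start of the episode above 0.0025 m and contact force between the fingers and cover_right above 1.5 N))); the arm keeps its last pose, push and grip.
It fails at once if a cover is lifted (15 mm above home) or tipped over 0.4 rad (z of any of cover_left_top, cover_middle_top, cover_right_top in the frame of tray above 0.051 m or angle between any of cover_left_top, cover_middle_top, cover_right_top's own z axis and vertical above 0.4 rad).
It fails at once if a bystander is moved more than 15 mm or lifted (distance of any of die_a, die_b, dice_cup, vase, brush, paint_pot, varnish from where it was at the start of the episode above 0.015 m).
It also fails if it takes over 45 s, if anything falls off the work surface, if the arm or the gripper's body presses on something with over 40 N, if the wrist force passes 120 N, or if a joint passes its speed limit or range.

## Robot

A 6-joint arm with a two-finger parallel gripper is mounted at the origin on the work surface. World frame = base frame: x ahead of the robot, y to its left, z up, the work surface at z = 0. Lengths are in m, angles in rad, forces in N, time in s.
With the tool pointing down it reaches from about 0.25 to 0.8 m from the base axis. Payload 8.5 kg.
Tool frame: the origin (TCP) lies at the very end of the fingers, on their centre line; the grasp point (between the pads) lies robot.tcp_to_grasp behind it (robot.tcp_to_grasp is the distance from the TCP to the grasp point, in m); y points along the fingers, z is the direction in which the jaws open and shut, and the axes are right-handed (so a half turn about y gives the same grasp; the last joint's range is limited). The gripper opens to 85 mm and grips with 20 to 120 N. Pads are 22 mm wide; open, the fingers measure 114 mm over their backs; the gripper's body (76 mm by 85 mm) begins 54 mm behind the grasp point. The pads swing forward as they close: fully open they stand 13 mm farther back than shut.
Start: joints at [-1.297, 0.238, -0.013, 1.319, 0, 1.571], TCP at [0.142, -0.505, 0.231] pointing down, gripper open.
Joint ranges: [-2.66, 2.66], [-1.03, 1.9], [-1.14, 1.46], [-1.82, 2.27], [-1.45, 1.34], [-3.14, 3.14]. Speed limits (rad/s): [2.22, 2.22, 2.79, 3.14, 3.14, 3.14].

## Interface

Orientations are given as a unit quaternion [w, x, y, z].
In Python, from plant import get_state, optics, robot gives the robot as it stands. The module is installed in compiled form; this text tells all that it offers.
- The arm moves only by the tool jog_arm, never from a script. Its argument "targets" is a list of rows, each a list of 2 entries, a list of its own where there are three numbers: the shift along the tool's x, y, z in m, then the turn, a rotation vector about the tool's x, y, z in degrees. In form: [[[tx, ty, tz], [wx, wy, wz]], ...]. A call has 1 to 10 rows; each row shifts and turns the pose as measured when the row begins, along the tool's axes as they then stand; what a row does not reach is not made up. A row lasts 1/10 s, in which the tool goes at most 50 mm and 8.59 degrees, less where a joint would pass 70% of its speed; a pose out of reach is approached as far as the arm can. A call is refused whole if a number of a shift passes 0.05 or a number of a turn 8.59, either way. A call with a gripper value outside its range is refused whole. "jaw" is the finger opening in m, from 0 to 0.0854, set as the call begins (left out, the last holds). The fingers move at their own pace and stop on an object; "force" is the grip in N (left out, the last holds). Time passes only in rows, so rows that do not move let the fingers close. It gives the time, the measured TCP pose, the force and the opening at its end, in the units of the state.
- get_state(): the state, without advancing time (a new reading comes with each control period).
- optics.read_camera(name): name is "side" or "top" or "wrist"; returns (picture, depth): 480x640x3 uint8, red, green, blue; 480x640 float32, m along the optical axis (not along the pixel's ray), 0 where there is no reading.
- optics.camera_model(name): a dict with "intrinsics" (3x3 intrinsics, pixels), "k1" (the pictures are not rectified: a ray, as slopes to the right and down, at radius r is drawn at 1 + k1 r^2 times it, then the intrinsics apply), "R" (3x3) and "t" (3): a world point X has camera coordinates R X + t. Camera axes: x right, y down, z forward; pixel columns grow to the right and rows downward; lengths in m; the calibration is good to about 2 mm. A picture is of the moment at which its call begins: read the wrist's pose just before it. camera_model takes no time and is no camera call; for the wrist camera it gives the pose at the moment of the call.
- robot.hand_in(): hands the job in, once; it reports no verdict.
The state is a dict: "clock": time; "q": joint angles; "joint_vel": joint speeds; "joint_torque": joint torques, N m; "ee_pos": TCP position; "eef_rot": TCP orientation; "ft_force": force on the tool from outside, world axes, zero at the start; "moment": the same for the moment, N m; "grip_width": finger opening in m.
Only numpy, scipy, OpenCV 4.12 (cv2) and the standard library are available. Lean on these libraries where they do the work, as an engineer would, in place of code of your own. Each camera call takes 0.05 s, during which the arm holds its last target. There are 200 camera calls.

## Working session

There is one attempt and no reset: what is moved stays moved. The work goes in short steps, Python scripts to look and compute and a tool call to move; the robot and the scene stay as the last step left them, time stands still between calls to the robot, and variables do not carry over. Pictures are saved under pics/ and viewed, about 8 in all and at most 12, crops included, and the job is handed in when it is done.

Besides the shell and the picture viewer there is one more tool, called after "Call:" by a JSON object that holds its "api" and its "payload". jog_arm: Moves the arm, as the interface text tells. Its arguments: {"type":"object","properties":{"targets":{"type":"array"},"jaw":{"type":"number"},"force":{"type":"number"}},"required":["targets"]}

```bash
mkdir -p pics
python3 - <<'E'
from plant import get_state, optics, robot
import cv2,numpy as np
s=get_state();print({k:np.round(v,3).tolist() for k,v in s.items()}, robot.tcp_to_grasp)
for n in("top","side"):
    p,d=optics.read_camera(n);cv2.imwrite(f"pics/{n}.png",p[:,:,::-1]);np.save(f"pics/{n}.npy",d)
    m=optics.camera_model(n);print(n,{k:np.round(v,3).tolist() for k,v in m.items()})
E
```

```text
{'clock': 0.0, 'q': [-1.297, 0.239, -0.014, 1.319, -0.0, 1.571], 'joint_vel': [-0.001, 0.002, 0.001, -0.001, 0.0, -0.001], 'joint_torque': [-0.001, -53.878, 34.644, 0.019, -0.0, -0.0], 'ee_pos': [0.142, -0.505, 0.231], 'eef_rot': [0.096, -0.097, 0.701, -0.7], 'ft_force': [0.4, -0.648, -0.289], 'moment': [0.0, 0.004, -0.005], 'grip_width': 0.085} 0.0187
top {'intrinsics': [[565.238, 0.0, 300.791], [0.0, 565.238, 237.947], [0.0, 0.0, 1.0]], 'k1': -0.028, 'R': [[-0.03, -1.0, -0.011], [-0.995, 0.031, -0.09], [0.09, 0.008, -0.996]], 't': [0.168, 0.531, 1.221]}
side {'intrinsics': [[451.444, 0.0, 321.379], [0.0, 451.444, 238.602], [0.0, 0.0, 1.0]], 'k1': -0.023, 'R': [[-0.946, -0.325, 0.01], [-0.211, 0.589, -0.78], [0.248, -0.739, -0.626]], 't': [0.579, 0.091, 0.872]}
```

View pics/top.png

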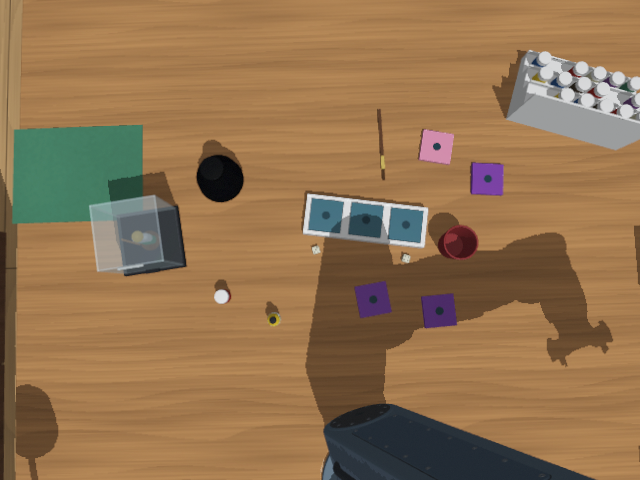

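View pics/side.png

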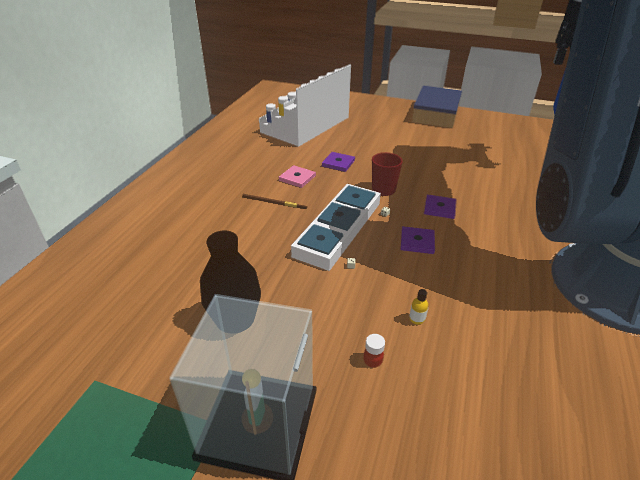

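The top view shows the white tray with its teal covers, spots at about (326,215), (366,219) and (406,225). The pink and purple plates at (437,147), (488,179), (373,299) and (439,310) are not on the tray, so they are look-alikes. The dice cup is at (459,242) and the dice are at (316,249) and (405,258).

```bash
cat > h.py <<'E'
import numpy as np,cv2
from scipy.spatial.transform import Rotation as Ro
from plant import get_state, optics, robot
def world(n,uv,z,m=None):
    m=m or optics.camera_model(n)
    R,t=np.array(m["R"]),np.array(m["t"])
    u=cv2.undistortPoints(np.array([[uv]],float),np.array(m["intrinsics"]),np.array([m["k1"],0,0,0,0.]))[0,0]
    d=R.T@np.r_[u,1]; o=-R.T@t
    return o+d*(z-o[2])/d[2]
def tool(): 
    s=get_state();w=s["eef_rot"];return np.array(s["ee_pos"]),Ro.from_quat(np.r_[w[1:],w[0]]).as_matrix()
E
python3 - <<'E'
from h import *
p=cv2.imread("pics/top.png");d=np.load("pics/top.npy")
cv2.imwrite("pics/crop.png",cv2.resize(p[180:260,290:440],None,fx=5,fy=5,interpolation=cv2.INTER_CUBIC))
hsv=cv2.cvtColor(p,cv2.COLOR_BGR2HSV)
m=cv2.inRange(hsv,(85,60,30),(110,255,255)); m[:185]=0;m[260:]=0;m[:,:295]=0;m[:,435:]=0
for c in cv2.findContours(m,cv2.RETR_EXTERNAL,cv2.CHAIN_APPROX_NONE)[0]:
    if cv2.contourArea(c)>300:
        r=cv2.minAreaRect(c);u=np.array(r[0]);k=np.zeros_like(m);cv2.drawContours(k,[c],-1,1,-1);k=cv2.erode(k,np.ones((5,5)))
        ys,xs=np.where((k>0)&(d>0));mm=optics.camera_model("top")
        R,t=np.array(mm["R"]),np.array(mm["t"]);zz=[]
        for x,y in zip(xs,ys):
            uu=cv2.undistortPoints(np.array([[[x,y]]],float),mm["intrinsics"],np.array([mm["k1"],0,0,0,0.]))[0,0]
            zz.append((R.T@(np.r_[uu,1]*d[y,x]-t))[2])
        print(np.round(r[0],1),np.round(r[1],1),r[2],world("top",u,.037).round(4),"z",np.median(zz).round(4))
P,R=tool();print(P,R.round(3))
for n,uv,z in(("cup",(459,240),.08),("die",(316,249),.01),("die",(405,258),.01)):print(n,world("top",uv,z).round(3))
E
```

```text
[405.4 224.7] [31.9 31.7] 6.115503787994385 [ 0.5568 -0.077   0.037 ] z 0.036
[365.5 219.6] [31.8 31.6] 6.34019136428833 [0.5706 0.0096 0.037 ] z 0.0401
[325.5 215.3] [31.5 31.6] 6.709836959838867 [0.5829 0.0966 0.037 ] z 0.0361
[ 0.14185594 -0.50507944  0.2307543 ] [[-0.963 -0.     0.27 ]
 [-0.27   0.001 -0.963]
 [-0.    -1.    -0.001]]
cup [ 0.516 -0.181  0.08 ]
die [0.511 0.119 0.01 ]
die [ 0.485 -0.078  0.01 ]
```

View pics/crop.png

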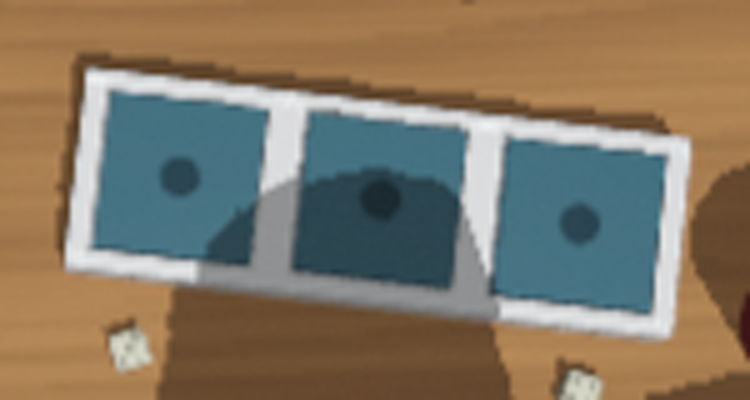

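Depth puts the middle cover at 40 mm and the other two at 36 mm. I'll still feel all three, left first. The fingers are being shut, and the arm swings over at height.

Call:
{"api": "jog_arm", "payload": {"targets": [[[-0.05, 0, 0.005], [0, -6.5, 0]], [[-0.05, 0, 0.005], [0, -6.5, 0]], [[-0.05, 0, 0.005], [0, -6.5, 0]], [[-0.05, 0, 0.005], [0, -6.5, 0]], [[-0.05, 0, 0.005], [0, -6.5, 0]], [[-0.05, 0, 0.005], [0, -6.5, 0]], [[-0.05, 0, 0.005], [0, -6.5, 0]], [[-0.05, 0, 0.005], [0, -6.5, 0]], [[-0.05, 0, 0.005], [0, -6.5, 0]], [[-0.05, 0, 0.005], [0, -6.5, 0]]], "jaw": 0, "force": 40}}

```text
clock: 1.1
ee_pos: [0.5064, -0.2054, 0.2257]
eef_rot: [0.466, -0.467, 0.534, -0.53]
ft_force: [0.7, -0.9, -0.7]
grip_width: 0.0001
```

```bash
cat >> h.py <<'E'
from math import degrees
YT=np.array([.148,.989,0]);XT=np.array([.989,-.148,0])
C={"l":np.array([.5829,.0966,.036]),"m":np.array([.5706,.0096,.036]),"r":np.array([.5568,-.077,.036])}
def go(k,dx=0,dy=0,z=.05):
    P,R=tool();g=C[k]+XT*dx+YT*dy;g[2]=z
    s=get_state();Rg=np.c_[-YT,[0,0,-1],XT]  # x,y,z: tool axes
    Rg=np.c_[np.cross([0,0,-1],XT),[0,0,-1],XT]
    print("t",s["clock"],"P",P.round(4),"F",np.round(s["ft_force"],2),"grip",round(s["grip_width"],4))
    print(k,"shift tool",(R.T@(g-P)).round(4),"rot",np.degrees(Ro.from_matrix(R.T@Rg).as_rotvec()).round(2),"q",np.round(s["q"],2))
E
python3 -c "
from h import *
go('l',0,.02,.1)"
```

```text
t 1.1 P [ 0.5064 -0.2054  0.2257] F [ 0.68 -0.92 -0.73] grip 0.0001
l shift tool [-0.329   0.1264  0.0372] rot [ 0.31  0.97 -0.17] q [-0.39  0.28  0.03  1.33  0.    1.32]
```

Call:
{"api": "jog_arm", "payload": {"targets": [[[-0.047, 0, 0.006], [0, 0.97, 0]], [[-0.047, 0, 0.006], [0, 0, 0]], [[-0.047, 0, 0.006], [0, 0, 0]], [[-0.047, 0.01, 0.005], [0, 0, 0]], [[-0.047, 0.03, 0.005], [0, 0, 0]], [[-0.047, 0.04, 0.005], [0, 0, 0]], [[-0.045, 0.04, 0.005], [0, 0, 0]], [[0, 0, 0], [0, 0, 0]]]}}

```text
clock: 1.9
ee_pos: [0.5857, 0.106, 0.1212]
eef_rot: [0.464, -0.465, 0.536, -0.531]
ft_force: [-0.0, -0.5, -0.6]
grip_width: 0.0001
```

```bash
python3 -c "
from h import *
go('l',0,.02,.05)
m=optics.camera_model('wrist');p,d=optics.read_camera('wrist');cv2.imwrite('pics/w1.png',p[:,:,::-1])
for k,c in C.items():
    X=m['R']@c+m['t'];u=X[:2]/X[2];u=u*(1+m['k1']*u@u);print(k,(m['intrinsics']@np.r_[u,1])[:2])
P,R=tool();X=m['R']@P+m['t'];u=X[:2]/X[2];print('tcp',(m['intrinsics']@np.r_[u,1])[:2])
"
```

```text
t 1.9 P [0.5857 0.106  0.1212] F [-0.02 -0.5  -0.63] grip 0.0001
l shift tool [-0.01    0.0713 -0.0009] rot [ 0.31  0.59 -0.21] q [ 0.18  0.41 -0.04  1.12  0.01  1.89]
l [313.74450662 261.40542971]
m [313.76494104 384.17054939]
r [311.69649854 485.73986767]
tcp [315.38625277 315.4997098 ]
```

View pics/w1.png

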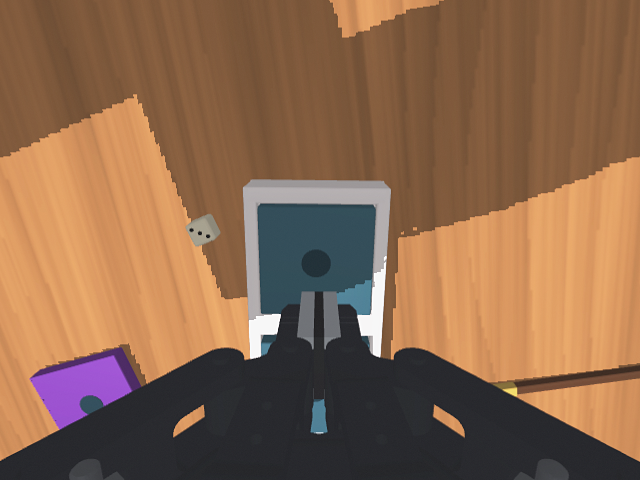

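The left cover's spot is at (316,264), against a predicted (314,261), so the calibration agrees to about 2 mm. Descending near its outer edge.

Call:
{"api": "jog_arm", "payload": {"targets": [[[-0.01, 0.04, 0], [0.3, 0.6, -0.2]], [[0, 0.03, 0], [0, 0, 0]], [[0, 0, 0], [0, 0, 0]]]}}

```text
clock: 2.25
ee_pos: [0.5891, 0.1134, 0.0542]
eef_rot: [-0.462, 0.46, -0.535, 0.538]
ft_force: [-0.2, -0.3, -0.3]
grip_width: -0.0004
```

```bash
python3 -c "
from h import *
go('l',0,.022,.038)"
```

```text
t 2.25 P [0.5891 0.1134 0.0542] F [-0.16 -0.29 -0.31] grip -0.0004
l shift tool [-0.0045  0.0162 -0.0037] rot [-0.31 -0.09 -0.01] q [ 0.19  0.47 -0.14  0.96 -0.    1.91]
```

Call:
{"api": "jog_arm", "payload": {"targets": [[[-0.004, 0.008, -0.003], [0, 0, 0]], [[0, 0.005, 0], [0, 0, 0]], [[0, 0.003, 0], [0, 0, 0]], [[0, 0.002, 0], [0, 0, 0]]]}}

```text
clock: 2.65
ee_pos: [0.5894, 0.1162, 0.0405]
eef_rot: [-0.463, 0.457, -0.534, 0.539]
ft_force: [-0.2, 0.3, -0.5]
grip_width: -0.0003
```

Call:
{"api": "jog_arm", "payload": {"targets": [[[0, 0.002, 0], [0, 0, 0]], [[0, 0.002, 0], [0, 0, 0]]]}}

```text
clock: 2.85
ee_pos: [0.5903, 0.1161, 0.0376]
eef_rot: [-0.464, 0.456, -0.534, 0.54]
ft_force: [-0.6, -0.4, -0.0]
grip_width: -0.0
```

Call:
{"api": "jog_arm", "payload": {"targets": [[[0, 0.0015, 0], [0, 0, 0]], [[0, 0.0015, 0], [0, 0, 0]]]}}

```text
clock: 3.05
ee_pos: [0.5906, 0.116, 0.036]
eef_rot: [-0.464, 0.456, -0.534, 0.54]
ft_force: [-9.6, -1.3, 27.1]
grip_width: -0.0002
```

The left cover is firm: it stopped the finger at z = 36 mm, and the contact is stiff. I'll hold briefly, lift off, move to the middle cover, and use finer steps there.

Call:
{"api": "jog_arm", "payload": {"targets": [[[0, 0, 0], [0, 0, 0]], [[0, -0.01, 0], [0, 0, 0]], [[0, -0.015, 0], [0, 0, 0]], [[0.045, 0, 0], [0, 0, 0]], [[0.043, 0, 0], [0, 0, 0]], [[0, 0, 0], [0, 0, 0]]]}}

```text
clock: 3.65
ee_pos: [0.5779, 0.0283, 0.0647]
eef_rot: [-0.466, 0.456, -0.532, 0.54]
ft_force: [-0.4, 0.8, -0.1]
grip_width: 0.0001
```

```bash
python3 -c "
from h import *
go('m',0,.022,.044)"
```

```text
t 3.65 P [0.5779 0.0283 0.0647] F [-0.38  0.85 -0.08] grip 0.0001
m shift tool [-0.0023  0.0207 -0.0048] rot [-1.01 -0.03 -0.21] q [ 0.05  0.42 -0.2   0.94  0.    1.77]
```

Call:
{"api": "jog_arm", "payload": {"targets": [[[-0.002, 0.014, -0.005], [-1, 0, 0]], [[0, 0.007, 0], [0, 0, 0]], [[0, 0.001, 0], [0, 0, 0]], [[0, 0.001, 0], [0, 0, 0]], [[0, 0.001, 0], [0, 0, 0]]]}}

```text
clock: 4.15
ee_pos: [0.5737, 0.0333, 0.039]
eef_rot: [0.463, -0.461, 0.537, -0.534]
ft_force: [0.0, 2.1, 1.9]
grip_width: -0.0002
```

Call:
{"api": "jog_arm", "payload": {"targets": [[[0, 0.001, 0], [0, 0, 0]], [[0, 0.001, 0], [0, 0, 0]]]}}

```text
clock: 4.35
ee_pos: [0.574, 0.0339, 0.038]
eef_rot: [0.463, -0.461, 0.536, -0.534]
ft_force: [-4.5, -1.6, 17.9]
grip_width: -0.0004
```

Call:
{"api": "jog_arm", "payload": {"targets": [[[0, 0.0007, 0], [0, 0, 0]]]}}

```text
clock: 4.45
ee_pos: [0.574, 0.0339, 0.0382]
eef_rot: [0.463, -0.461, 0.536, -0.535]
ft_force: [-3.0, -0.9, 7.7]
grip_width: 0.0001
```

The middle cover stopped the finger about 2 mm higher, at 38 mm, after giving way softly, so it rocks. The peak was 18 N, so I'll lift and check that it hasn't seated before moving on.

Call:
{"api": "jog_arm", "payload": {"targets": [[[0, -0.008, 0], [0, 0, 0]], [[0, -0.015, 0], [0, 0, 0]], [[0.045, 0, 0], [0, 0, 0]], [[0.043, 0, 0], [0, 0, 0]], [[0, 0, 0], [0, 0, 0]]]}}

```text
clock: 4.95
ee_pos: [0.5626, -0.0536, 0.0642]
eef_rot: [-0.465, 0.462, -0.534, 0.534]
ft_force: [0.6, 0.9, -0.3]
grip_width: -0.0004
```

```bash
cat > chk.py <<'E'
from h import *
# height of each cover by depth at patches (+/-20 mm along tray x and y)
def chk():
  for n in ("side","top"):
    m=optics.camera_model(n);p,d=optics.read_camera(n);R,t=np.array(m["R"]),np.array(m["t"])
    cv2.imwrite(f"pics/{n}_{get_state()['clock']:.1f}.png",p[:,:,::-1])
    v,u=np.mgrid[:480,:640];uv=cv2.undistortPoints(np.c_[u.ravel(),v.ravel()].astype(float)[:,None],m["intrinsics"],np.array([m["k1"],0,0,0,0.]))[:,0]
    X=(np.c_[uv,np.ones(len(uv))]*d.reshape(-1,1)-t)@R
    for k,c in C.items():
        e=X-c;a,b=e@XT,e@YT;o=[]
        for x,y in((0,0),(.022,0),(-.022,0),(0,.022),(0,-.022)):
            s=(abs(a-x)<.007)&(abs(b-y)<.007)&(abs(e[:,2])<.015);o.append((round(1e3*np.median(X[s,2]),1),int(s.sum())) if s.any() else None)
        print(n,k,o)
chk()
E
python3 chk.py; python3 -c "
from h import *
go('r',0,.022,.040)"
```

```text
side l [(np.float64(35.9), 32), (np.float64(35.7), 27), (np.float64(35.7), 30), (np.float64(35.6), 31), (np.float64(35.4), 33)]
side m [(np.float64(39.7), 24), (np.float64(39.9), 24), (np.float64(39.9), 23), (np.float64(39.6), 23), (np.float64(40.0), 21)]
side r [(np.float64(36.0), 20), (np.float64(35.6), 18), (np.float64(35.5), 21), (np.float64(35.4), 21), (np.float64(35.7), 19)]
top l [(np.float64(36.8), 40), (np.float64(36.3), 39), (np.float64(35.6), 41), (np.float64(36.4), 39), (np.float64(36.3), 37)]
top m [(np.float64(40.7), 40), (np.float64(40.1), 41), (np.float64(39.7), 39), (np.float64(40.9), 38), (np.float64(39.3), 40)]
top r [None, None, (np.float64(37.7), 5), (np.float64(36.8), 1), None]
t 5.05 P [ 0.5631 -0.0508  0.064 ] F [0.86 0.66 0.53] grip 0.0001
r shift tool [ 0.0049  0.0239 -0.0024] rot [-0.21  0.52 -0.25] q [-0.09  0.41 -0.21  0.94  0.    1.62]
```

The middle cover is still up at 40 mm and level, so it is not seated. Now the right cover.

Call:
{"api": "jog_arm", "payload": {"targets": [[[0.004, 0.015, -0.002], [0, 0.5, 0]], [[0, 0.008, 0], [0, 0, 0]], [[0, 0.002, 0], [0, 0, 0]], [[0, 0.001, 0], [0, 0, 0]], [[0, 0.001, 0], [0, 0, 0]]]}}

```text
clock: 5.55
ee_pos: [0.5622, -0.0506, 0.0371]
eef_rot: [-0.465, 0.46, -0.535, 0.535]
ft_force: [-0.3, 0.7, -0.0]
grip_width: -0.0002
```

Call:
{"api": "jog_arm", "payload": {"targets": [[[0, 0.001, 0], [0, 0, 0]], [[0, 0.0005, 0], [0, 0, 0]]]}}

```text
clock: 5.75
ee_pos: [0.5625, -0.05, 0.0361]
eef_rot: [-0.466, 0.46, -0.534, 0.535]
ft_force: [-2.4, -1.6, 5.1]
grip_width: -0.0002
```

Call:
{"api": "jog_arm", "payload": {"targets": [[[0, 0.0007, 0], [0, 0, 0]], [[0, 0.0005, 0], [0, 0, 0]]]}}

```text
clock: 5.95
ee_pos: [0.5625, -0.0501, 0.0361]
eef_rot: [-0.466, 0.46, -0.534, 0.535]
ft_force: [-2.0, -0.0, 3.6]
grip_width: -0.0001
```

Call:
{"api": "jog_arm", "payload": {"targets": [[[0, -0.01, 0], [0, 0, 0]], [[0, -0.015, 0], [0, 0, 0]], [[-0.045, 0, 0], [0, 0, 0]], [[-0.022, 0, 0], [0, 0, 0]], [[0, 0, 0], [0, 0, 0]]]}}

```text
clock: 6.45
ee_pos: [0.5739, 0.0168, 0.066]
eef_rot: [-0.466, 0.458, -0.534, 0.537]
ft_force: [-0.0, 0.2, -1.0]
grip_width: -0.0001
```

```bash
python3 -c "
from h import *
go('m',0,0,.044)"
```

```text
t 6.45 P [0.5739 0.0168 0.066 ] F [-0.03  0.16 -1.  ] grip -0.0001
m shift tool [ 0.0077  0.0219 -0.0024] rot [-0.58  0.11 -0.35] q [ 0.03  0.41 -0.2   0.95  0.    1.74]
```

The right cover is firm at 36.1 mm, so the middle one is the loose one. I'll press its centre.

Call:
{"api": "jog_arm", "payload": {"targets": [[[0.008, 0.015, -0.0025], [-0.5, 0, 0]], [[0, 0.007, 0], [0, 0, 0]], [[0, 0.001, 0], [0, 0, 0]], [[0, 0, 0], [0, 0, 0]]]}}

```text
clock: 6.85
ee_pos: [0.5695, 0.0067, 0.041]
eef_rot: [0.463, -0.46, 0.537, -0.534]
ft_force: [-0.9, -0.7, 0.0]
grip_width: -0.0001
```

```bash
python3 -c "
from h import *
go('m',0,0,.035)"
```

```text
t 6.85 P [0.5695 0.0067 0.041 ] F [-0.93 -0.68  0.03] grip -0.0001
m shift tool [-0.003   0.0061  0.0007] rot [ 0.    0.06 -0.3 ] q [ 0.01  0.44 -0.23  0.9   0.01  1.73]
```

Call:
{"api": "jog_arm", "payload": {"targets": [[[-0.003, 0, 0], [0, 0, 0]], [[0, 0.0015, 0], [0, 0, 0]], [[0, 0.002, 0], [0, 0, 0]]]}}

```text
clock: 7.15
ee_pos: [0.5701, 0.009, 0.0385]
eef_rot: [0.463, -0.46, 0.537, -0.535]
ft_force: [-3.5, 0.1, 11.2]
grip_width: 0.0004
```

Call:
{"api": "jog_arm", "payload": {"targets": [[[0, 0.002, 0], [0, 0, 0]], [[0, 0.0015, 0], [0, 0, 0]]]}}

```text
clock: 7.35
ee_pos: [0.5701, 0.009, 0.037]
eef_rot: [0.463, -0.459, 0.537, -0.535]
ft_force: [-3.6, 0.9, 11.4]
grip_width: 0.0
```

It is going down (38.5 to 37 mm at about 11 N). Continuing until it is firm.

Call:
{"api": "jog_arm", "payload": {"targets": [[[0, 0.002, 0], [0, 0, 0]], [[0, 0.0015, 0], [0, 0, 0]]]}}

```text
clock: 7.55
ee_pos: [0.57, 0.0091, 0.036]
eef_rot: [0.464, -0.459, 0.537, -0.535]
ft_force: [-6.4, -0.6, 18.4]
grip_width: -0.0003
```

Call:
{"api": "jog_arm", "payload": {"targets": [[[0, 0.0015, 0], [0, 0, 0]], [[0, 0.0012, 0], [0, 0, 0]]]}}

```text
clock: 7.75
ee_pos: [0.57, 0.0091, 0.0361]
eef_rot: [0.464, -0.458, 0.536, -0.536]
ft_force: [-4.0, -1.2, 9.5]
grip_width: 0.0001
```

```bash
python3 chk.py; python3 -c "
from h import *
go('m',0,0,.035)"
```

```text
side l [(np.float64(35.3), 23), (np.float64(35.9), 31), (np.float64(35.6), 31), (np.float64(35.2), 28), (np.float64(35.2), 29)]
side m [(np.float64(38.3), 4), (np.float64(35.4), 20), (np.float64(35.7), 24), (np.float64(35.5), 29), None]
side r [None, (np.float64(35.8), 2), (np.float64(35.7), 18), (np.float64(35.5), 2), None]
top l [(np.float64(35.9), 37), (np.float64(36.2), 40), (np.float64(36.1), 38), (np.float64(35.8), 40), (np.float64(35.6), 41)]
top m [None, None, None, (np.float64(36.3), 19), None]
top r [None, None, None, None, None]
t 7.85 P [0.57   0.0091 0.0361] F [-3.87  0.17 12.18] grip -0.0002
m shift tool [-0.0006  0.0011  0.0005] rot [-0.29 -0.04 -0.38] q [ 0.01  0.44 -0.24  0.88  0.01  1.73]
```

All the covers measure home and the finger holds steady at about 12 N. Handing in.

```bash
python3 -c "
from h import *
go('m');robot.hand_in();go('m')"
```

```text
t 7.85 P [0.57   0.0091 0.0361] F [-3.87  0.17 12.18] grip -0.0002
m shift tool [-0.0007 -0.0139  0.0006] rot [-0.29 -0.04 -0.38] q [ 0.01  0.44 -0.24  0.88  0.01  1.73]
the job is handed in; nothing more can be done
the job is handed in; nothing more can be done
```

The middle cover was the loose one; it is now pressed home with the fingertips still on it, and I handed the job in at 7.85 s.

**Feeling the covers (left to right, near an edge):**
- **Left:** firm, stopped the finger at 36 mm.
- **Middle:** rocked; it gave way softly and stopped the finger at about 38 mm.
- **Right:** firm, stopped the finger at 36.1 mm.

After its edge press, depth readings showed the middle cover still level at 40 mm, so it had not seated. I then pressed its centre, and it went down from 40 to 36 mm with a peak reading of about 18 N.

**Last checks:** wherever the cameras could see them, the left, middle and right covers measured about 35.2 to 36.3 mm. The finger was holding at about 12 N.

**What did not go as planned or could not be checked:**
- Two edge presses were harder than "lightly": about 27 N on the firm left cover and 18 N on the middle one.
- At the end the arm hid much of the middle and right covers. One 4-pixel patch at the middle cover's centre read 38.3 mm, probably the fingertip.
- I did not take a separate final check of the bystanders. The path kept clear of them.

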